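Hang the finish pail on the keeper hook

ROBOT

A 6-joint arm with a two-finger parallel gripper is mounted at the origin on the work surface. World frame = base frame: x ahead of the robot, y to its left, z up, the work surface at z = 0. Lengths are in m, angles in rad, forces in N, time in s.
With the tool pointing down it reaches from about 0.3 to 0.875 m from the base axis. Payload 6.4 kg.
Tool frame: the origin (TCP) lies at the very end of the fingers, on their centre line; the grasp point (between the pads) lies 19 mm behind it (ctrl.grasp_offset is the distance from the TCP to the grasp point, in m); x points along the fingers, y is the direction in which the jaws open and shut, and the axes are right-handed (so a half turn about x gives the same grasp; the last joint's range is limited). The gripper opens to 85 mm and grips with 20 to 120 N. Pads are 22 mm wide; open, the fingers measure 114 mm over their backs; the gripper's body (76 mm by 85 mm) begins 54 mm behind the grasp point. The pads swing forward as they close: fully open they stand 13 mm farther back than shut.
Start: joints at [1.001, 0.181, 1.607, -0, 1.354, -0.206], TCP at [0.205, 0.537, 0.231] pointing down, gripper open.
Joint ranges: [-2.99, 2.99], [-0.89, 2.07], [0.3, 2.58], [-1.14, 4.28], [0, 2.63], [-3.12, 3.12]. Speed limits (rad/s): [2.57, 2.57, 3.01, 3.14, 3.14, 3.14].

INTERFACE

Orientations are given as a unit quaternion [w, x, y, z].
In Python, from station import sensors, viewer, ctrl gives the robot as it stands.
- The arm moves only by the shell command python3 -m creep 'ROWS'. ROWS is JSON, a list that holds one entry, the list of rows, each a list of 7 numbers: the shift along the tool's x, y, z in m, then the turn, a rotation vector about the tool's x, y, z in rad, then the closure, from 0 (fully open) to 1 (shut). In form: [[[dx, dy, dz, wx, wy, wz, fingers], ...]]. A call has 1 to 20 rows; each row shifts and turns the commanded pose from where the row before left it, along the tool's axes as they then stand; what a row does not reach is not made up. A row lasts 1/10 s, in which the tool goes at most 50 mm and 8.59 degrees, less where a joint would pass 70% of its speed; a pose out of reach is approached as far as the arm can. A call is refused whole if a number of a shift passes 0.05 or a number of a turn 0.15, either way. A call with a gripper value outside its range is refused whole. The fingers move at their own pace and stop on an object; the grip force is fixed at half the most. Time passes only in rows, so rows that do not move let the fingers close. It gives the time, the measured TCP pose, the force and the opening at its end, in the units of the state.
- sensors.observe(): the state, without advancing time (a new reading comes with each control period).
- viewer.read_camera(name): name is "side" or "top"; returns the picture (480x640x3 uint8, red, green, blue); there is no depth.
- viewer.get_calibration(name): a dict with "camera_matrix" (3x3 intrinsics, pixels), "dist_coeffs" ([k1, k2, p1, p2, k3] as OpenCV has them; the pictures are not rectified), "pose" (4x4, takes a point from camera to world coordinates). Camera axes: x right, y down, z forward; pixel columns grow to the right and rows downward; lengths in m; the calibration is good to about 2 mm. A picture is of the moment at which its call begins. get_calibration takes no time and is no camera call.
- ctrl.hand_in(): hands the job in, once; it reports no verdict.
Trained networks look in the newest picture that a camera, given by its name, has taken for a name from the list of things; names that differ only in an ending like _2 or _b are one class to them, and where a whole thing is asked for, a point or a joint stands for the part that bears it (a point fixed in the world has none). Each returns a list of dicts, best first, with "p" (0 to 1); they miss things now and then, are a little off and sometimes report something else, mostly with a low value. They report only what shows in the picture. A call takes as long as a camera call.
- viewer.search_frame(thing, camera): "box" ([left, top, width, height] in pixels, round what is visible of it).
The state is a dict: "clock": time; "q": joint angles; "dq": joint speeds; "effort": joint torques, N m; "tcp_pos": TCP position; "tcp_rot": TCP orientation; "wrist_force": force on the tool from outside, world axes, zero at the start; "moment": the same for the moment, N m; "gripper_width": opening from 0.0 (shut) to 1.0 (fully open).
Only numpy, scipy, OpenCV 4.12 (cv2) and the standard library are available. Lean on these libraries where they do the work, as an engineer would, in place of code of your own. Each camera call takes 0.05 s, during which the arm holds its last target.

TASK

Swing up the wire bail that lies flat beside the finish pail until it stands upright over the still-standing pail, and carry the pail by it to the two-pronged hook on the post. Lower the bail behind the upturned prong tips until the prongs take some of the weight, slide it back along them under the keepers, still resting on the prongs, until it is fully home against the back stops, and only then let go, leaving the pail hanging still. Press gently, since the hook stands no more than about 2.5 kg of push; keep the pail level and leave the other things on the bench where they are.

Things in the scene. Friction and masses are not known exactly. Their poses are not given: they have to be found in the camera images.
- pail: Closed round steel pail with a paper band, 108 mm high, 104 mm across at the foot, 122 mm at the lid, 0.4 to 0.75 kg with its bail. Origin: centre of its underside; z up. The bail's hinge runs along the pail's y axis, through two ears at its sides, 92 mm above the origin. At the start the bail lies out to the pail's -x side.
- bail (a joint): Angle of the wire bail: 0 = level, out to the pail's -x side; 1.571 = upright over the pail; limits -0.10 and 3.24. It swings almost freely (0.01 N m friction) and starts lying at its lower stop, -0.10; let go, it falls back to a stop.
- bail_mid (a point): Middle of the bail's straight crossbar (6 mm steel wire, 104 mm long), 110 mm from the hinge line and parallel to it. The middle 44 mm carry a wooden grip, 14 mm across, that turns freely on the wire: pinch it there. With the bail level, about 41 mm lie between grip and lid: open the fingers only part way.
- ear (a point): Middle of the hinge line, inside the pail, 92 mm above its underside. The bail's side wires run from the ears, 66 mm either side of it, to 52 mm either side at the crossbar. The bare wire beside the wooden grip is what rests on the prongs.
- stand: Fixed stand: 30 mm square post, 290 mm high, on a 100 mm square flange. Origin: centre of the flange's underside on the bench; z up. Two level prongs, 8 mm round bars at y = +35 and -35 mm with nothing between them, point along the stand's -x, roughly to the robot, from a 44 x 96 mm crosshead on the post (14 mm below to 26 mm above the prongs' centre line).
- home (a point): Crossbar's middle when fully home, at nominal height: stand x = -112 mm, y = 0, 237 mm over the bench; crossbar along the stand's y, either way round. Back stops (uprights, bar centre x = -105 mm) end the slide. The crosshead is clamped by hand up to 5 mm higher or lower than nominal, NOT measured: feel (or see) the height. Rigid prongs: each mm too low adds 15 N or so; 25 N is too much.
- keeper (a point): Front end of the keepers' level part, midway between them, at nominal height (stand x = -127 mm, 248.5 mm over the bench): an 8 mm bar over each prong, from the back stop forward to here, then a lip rising forward to x = -135 mm, 26 mm above the prong's centre line. The free gap between prong and keeper is 10.5 mm high for the 6 mm wire.
- landing (a point): Middle of the open stretch where the crossbar can come down on the prongs: its middle when resting there, at nominal height (stand x = -155 mm, 237 mm over the bench; true height up to 5 mm more or less). Free from x = -142 to -167 mm. In front the upturned tips (x = -172 to -178 mm) reach 23 mm above the prongs' centre line.
- tape: Bystander, to be left alone: roll of tape lying flat, 90 mm across, 22 mm high. Origin: its underside or middle.
- screwdriver: Bystander, to be left alone: screwdriver lying on the bench. Origin: its underside or middle.
- sanding_block: Bystander, to be left alone: cork sanding block 100 x 65 x 35 mm. Origin: its underside or middle.
- glue: Bystander, to be left alone: white glue bottle, 60 mm across, 170 mm high. Origin: its underside or middle.
- stain: Bystander, to be left alone: plain closed can without a bail, 80 mm across, 75 mm high. Origin: its underside or middle.
- hammer: Bystander, to be left alone: hammer lying on the bench. Origin: its underside or middle.
- offcut: Bystander, to be left alone: plywood offcut 120 x 50 x 18 mm. Origin: its underside or middle.

How it is judged:
By the outcome, as a careful person would: the job done as asked, in the order asked, and still so for the second after the job is handed in, with the robot touching nothing.
It also fails if it takes over 72 s, if anything falls off the work surface, if the arm or the gripper's body presses on something with over 40 N, if the wrist force passes 120 N, or if a joint passes its speed limit or range.

## Working session

There is one attempt and no reset: what is moved stays moved. The work goes in short steps, Python scripts to look and compute and a shell command to move; the robot and the scene stay as the last step left them, time stands still between calls to the robot, and variables do not carry over. Pictures are saved under pics/ and viewed, and the job is handed in when it is done.

```bash
ls; mkdir -p pics; python3 - <<'E'
from station import sensors, viewer, ctrl
import cv2, numpy as np
s=sensors.observe(); print(s)
print(ctrl.grasp_offset)
for c in ("top","side"):
    im=viewer.read_camera(c); cv2.imwrite(f"pics/{c}0.png",im[:,:,::-1])
    k=viewer.get_calibration(c); print(c,np.round(k["camera_matrix"],1).tolist(),k["dist_coeffs"],np.round(k["pose"],3).tolist())
    for t in ("pail","bail","bail_mid","stand","tape","screwdriver","sanding_block","glue","stain","hammer","offcut"):
        r=viewer.search_frame(t,c); print(t,[(np.round(d["box"]).tolist(),round(d["p"],2)) for d in r[:2]])
E
```

```text
pics
{'clock': 0.0, 'q': array([ 1.00072196e+00,  1.81569176e-01,  1.60800287e+00, -7.28272695e-06,
        1.35377688e+00, -2.06314663e-01]), 'dq': array([ 0.00027649, -0.00055263, -0.00083674,  0.00075561,  0.00239074,
       -0.00168946]), 'effort': array([ 1.43688172e-03, -4.44850087e+01, -3.51356220e+01, -1.52324992e-05,
        8.46719515e-03, -4.02018532e-05]), 'tcp_pos': array([0.20427237, 0.53690849, 0.2303708 ]), 'tcp_rot': array([ 0.69521047,  0.1273243 ,  0.69567588, -0.12847567]), 'wrist_force': array([-0.67485863,  0.10870991,  0.48190185]), 'moment': array([ 0.02407567, -0.04005449,  0.04266703]), 'gripper_width': 1.002641236321639}
0.0187
top [[447.9, 0.0, 325.4], [0.0, 447.9, 240.8], [0.0, 0.0, 1.0]] [-0.06493012  0.          0.          0.          0.        ] [[0.019, -0.989, 0.148, 0.376], [-1.0, -0.019, 0.001, -0.022], [0.001, -0.148, -0.989, 1.128], [0.0, 0.0, 0.0, 1.0]]
pail [([361.0, 184.0, 73.0, 79.0], 0.74)]
bail [([360.0, 195.0, 66.0, 65.0], 0.86)]
bail_mid []
stand [([238.0, 114.0, 66.0, 117.0], 0.58)]
tape [([318.0, 146.0, 30.0, 37.0], 0.81)]
screwdriver 
[... 468 characters left out ...]
-0.787, 0.885], [0.02, -0.788, -0.615, 0.891], [0.0, 0.0, 0.0, 1.0]]
pail [([269.0, 194.0, 69.0, 63.0], 0.59), ([182.0, 221.0, 136.0, 135.0], 0.4)]
bail [([317.0, 228.0, 20.0, 16.0], 0.5)]
bail_mid [([280.0, 210.0, 55.0, 34.0], 0.71)]
stand [([184.0, 219.0, 134.0, 135.0], 0.61)]
tape [([207.0, 270.0, 39.0, 30.0], 0.62), ([276.0, 210.0, 62.0, 36.0], 0.36)]
screwdriver [([329.0, 280.0, 60.0, 39.0], 0.58)]
sanding_block [([233.0, 196.0, 38.0, 30.0], 0.78)]
glue [([279.0, 139.0, 18.0, 61.0], 0.92), ([234.0, 195.0, 36.0, 27.0], 0.61)]
stain [([275.0, 425.0, 52.0, 55.0], 0.79)]
hammer [([391.0, 173.0, 25.0, 59.0], 0.6)]
offcut [([344.0, 349.0, 60.0, 50.0], 0.96), ([276.0, 210.0, 64.0, 36.0], 0.7)]
```

View pics/top0.png

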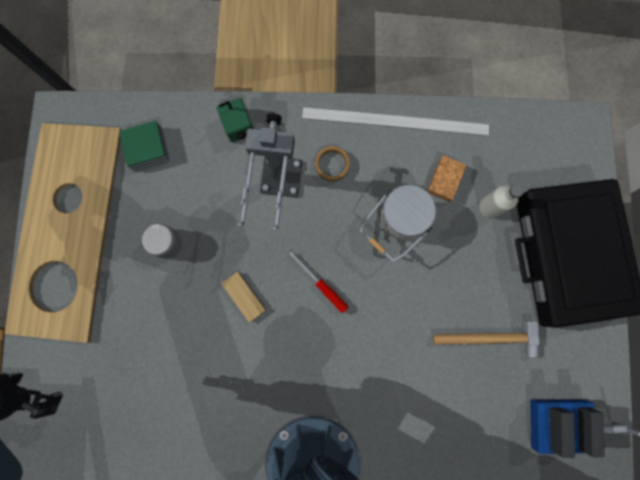

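View pics/side0.png

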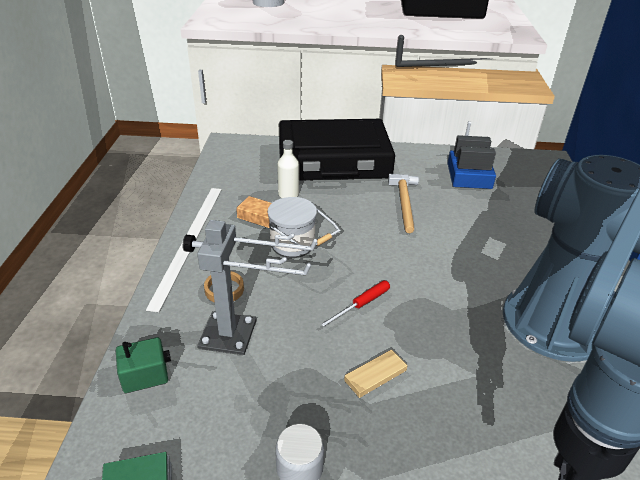

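```bash
python3 - <<'E'
import cv2
a=cv2.imread("pics/top0.png")
cv2.imwrite("pics/top0_pail.png",cv2.resize(a[170:275,340:450],None,fx=5.5,fy=5.5,interpolation=cv2.INTER_CUBIC))
cv2.imwrite("pics/top0_stand.png",cv2.resize(a[105:240,220:320],None,fx=4.4,fy=4.4,interpolation=cv2.INTER_CUBIC))
b=cv2.imread("pics/side0.png")
cv2.imwrite("pics/side0_z.png",cv2.resize(b[180:360,170:360],None,fx=3.3,fy=3.3,interpolation=cv2.INTER_CUBIC))
E
```

```text
(no output)
```

View pics/top0_pail.png

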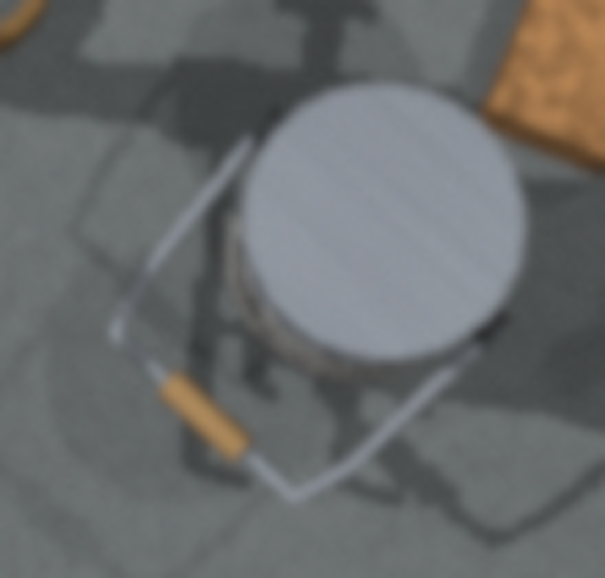

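View pics/top0_stand.png

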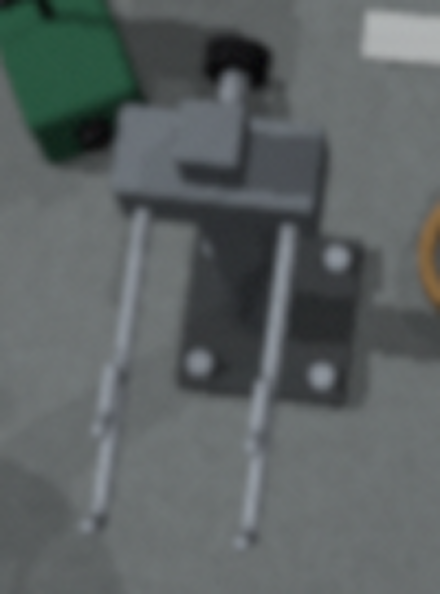

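View pics/side0_z.png

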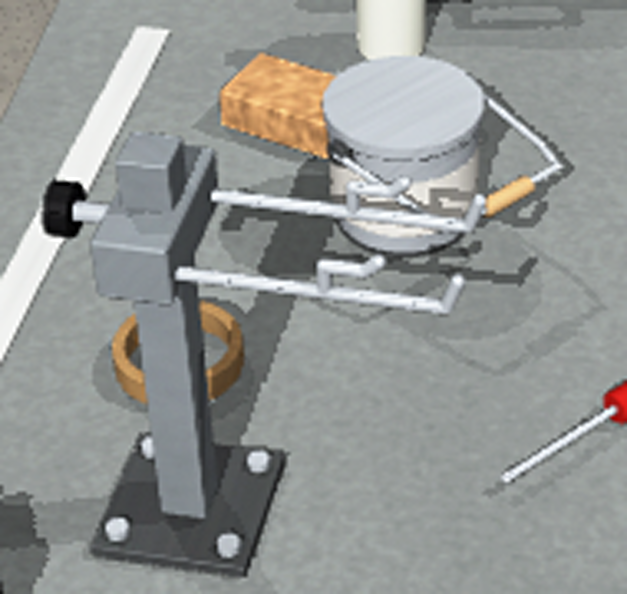

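```bash
cat > h.py <<'E'
from station import sensors, viewer, ctrl
import cv2, numpy as np
from scipy.optimize import least_squares
from scipy.spatial.transform import Rotation as R
K={}
def cal(c):
    if c not in K:
        k=viewer.get_calibration(c); T=np.array(k["pose"]); Ti=np.linalg.inv(T)
        K[c]=(np.array(k["camera_matrix"]),np.array(k["dist_coeffs"],float),Ti,T)
    return K[c]
def proj(c,P):
    M,D,Ti,T=cal(c)
    return cv2.projectPoints(np.atleast_2d(P).astype(float),cv2.Rodrigues(Ti[:3,:3])[0],Ti[:3,3],M,D)[0].reshape(-1,2)
def ray(c,uv,z):
    M,D,Ti,T=cal(c)
    n=cv2.undistortPoints(np.array([[uv]],float),M,D).ravel()
    d=T[:3,:3]@np.array([n[0],n[1],1]); o=T[:3,3]
    return o+d*(z-o[2])/d[2]
def tcp():
    s=sensors.observe(); q=s["tcp_rot"]; return s,np.array(s["tcp_pos"]),R.from_quat([q[1],q[2],q[3],q[0]])
E
cat > fit.py <<'E'
from h import *
ts=lambda x,y:(220+x/4.4-.4,105+y/4.4-.4)
ss=lambda x,y:(170+x/3.3-.35,180+y/3.3-.35)
tp=lambda x,y:(340+x/5.5-.4,170+y/5.5-.4)
L=35e-3
# stand obs: (cam, pt(stand frame), hflag, uv)
O=[("top",(-.175,L,.253),1,ts(92,523)),("top",(-.175,-L,.253),1,ts(242,540)),
("top",(-.022,L,.230),1,ts(142,212)),("top",(-.022,-L,.230),1,ts(288,230)),
("top",(-.135,L,.255),1,ts(98,430)),("top",(-.135,-L,.255),1,ts(253,443)),
("side",(-.175,L,.230),1,ss(447,310)),("side",(-.175,L,.2525),1,ss(458,282)),
("side",(-.175,-L,.230),1,ss(470,230)),("side",(-.175,-L,.2525),1,ss(481,203)),
("side",(-.022,L,.230),1,ss(178,273)),("side",(-.022,-L,.230),1,ss(213,196)),
("side",(-.105,L,.2485),1,ss(322,266)),("side",(-.105,-L,.2485),1,ss(351,189)),
("side",(-.127,L,.2485),1,ss(358,272)),
("side",(-.05,-.05,.008),0,ss(285,455)),("side",(.05,-.05,.008),0,ss(138,440)),("side",(.05,.05,.008),0,ss(92,550)),("side",(-.05,.05,.008),0,ss(243,573)),
("top",(-.05,-.05,.008),0,ts(350,402)),("top",(-.05,.05,.008),0,ts(180,387)),("top",(.05,-.05,.008),0,ts(362,245))]
def pt(p,P,f):
    c,s=np.cos(p[2]),np.sin(p[2]); return np.array([p[0]+c*P[0]-s*P[1],p[1]+s*P[0]+c*P[1],P[2]+f*p[3]])
def res(p): return np.ravel([proj(c,pt(p,P,f))[0]-uv for c,P,f,uv in O])
r=least_squares(res,[.7,.1,0,0],loss="soft_l1",x_scale=[.1,.1,.1,.01])
p=r.x;print("stand",np.round(p,4)); print(np.round(res(p).reshape(-1,2),1).tolist())
for n,P in (("home",(-.112,0,.237)),("landing",(-.155,0,.237)),("pre",(-.23,0,.28))): print(n,np.round(pt(p,P,1),4))
lid=ray("top",tp(385,220),.108)
g=[ray("top",tp(205,415),.081),ray("side",ss(511,197),.081)]
c1,c2=ray("top",tp(117,332),.081),ray("top",tp(295,495),.081)
print("lid",lid,"side lid",ray("side",ss(403,105),.108)); print("grip",g,"corners",c1,c2,np.linalg.norm(c1-c2),"mid",(c1+c2)/2,"dist",np.linalg.norm((g[0]-lid)[:2]),"expected .1094")
d=(g[0]-lid)[:2];e=(c2-c1)[:2];print("yaw of grip dir",np.arctan2(d[1],d[0]),"from bar",np.arctan2(e[1],e[0])%np.pi+np.pi/2)
s,t,q=tcp(); print(t,"\n",np.round(q.as_matrix(),3),s["clock"])
E
python3 fit.py
```

```text
stand [ 7.119e-01  9.970e-02 -9.150e-02 -2.000e-04]
[[-0.9, -1.2], [-0.2, -1.3], [0.1, 0.3], [-0.0, -0.3], [0.4, 0.2], [-0.2, 1.0], [1.3, -0.1], [-1.9, -1.1], [0.9, -0.3], [-2.2, -1.4], [-0.1, 0.7], [0.1, 0.6], [0.5, 0.6], [0.4, 0.1], [1.7, 0.3], [-0.0, -0.8], [0.2, -2.3], [-1.0, -1.1], [0.5, -1.2], [-2.1, 0.3], [-2.0, -0.4], [-0.2, -1.1]]
home [0.6004 0.1099 0.2368]
landing [0.5576 0.1138 0.2368]
pre [0.4829 0.1207 0.2798]
lid [ 0.60587481 -0.21591075  0.108     ] side lid [ 0.60670844 -0.20617696  0.108     ]
grip [array([ 0.52467724, -0.14260691,  0.081     ]), array([ 0.52202154, -0.13893271,  0.081     ])] corners [ 0.56011444 -0.10449545  0.081     ] [ 0.49085522 -0.1812827   0.081     ] 0.10340754729971603 mid [ 0.52548483 -0.14288907  0.081     ] dist 0.10939148803412888 expected .1094
yaw of grip dir 2.4072417388607263 from bar 2.4076944080717073
[0.20459765 0.53738468 0.23129857] 
 [[ 0.     0.356  0.935]
 [ 0.     0.935 -0.356]
 [-1.     0.     0.   ]] 1.2
```

```bash
python3 -m creep '[[[0,0,0,0.14,0,0,0.5],[0,0,0,0.14,0,0,0.5],[0,0,0,0.14,0,0,0.5],[0,0,0,0.14,0,0,0.5],[0,0,0,0.14,0,0,0.5],[0,0,0,0.14,0,0,0.5],[0,0,0,0.14,0,0,0.5],[0,0,0,0.14,0,0,0.5],[0,0,0,0.14,0,0,0.5],[0,0,0,0.14,0,0,0.5],[0,0,0,0.14,0,0,0.5],[0,0,0,0.14,0,0,0.5],[0,0,0,0.14,0,0,0.5],[0,0,0,0.12,0,0,0.5],[0,0,0,0,0,0,0.5]]]'
cat > to.py <<'E'
import sys
from h import *
# to.py x y z(grasp pt) yaw
x,y,z,yaw=map(float,sys.argv[1:5])
s,t,q=tcp(); m=q.as_matrix(); g=np.array([x,y,z-ctrl.grasp_offset])
Y=np.array([np.cos(yaw),np.sin(yaw),0]);X=np.array([0,0,-1.]);T=np.c_[X,Y,np.cross(X,Y)]
print("clock",s["clock"],"tcp",np.round(t,4),"grasp z",round(t[2]+ctrl.grasp_offset,4),"q",np.round(s["q"],2),"F",np.round(s["wrist_force"],2),"w",round(s["gripper_width"],3))
print("tool-frame shift",np.round(m.T@(g-t),4),"rotvec",np.round(R.from_matrix(m.T@T).as_rotvec(),4))
E
python3 to.py .5243 -.1420 .081 -.734
```

```text
clock: 2.7
tcp_pos: [0.2046, 0.5374, 0.2313]
tcp_rot: [0.287, 0.646, 0.287, -0.646]
wrist_force: [0.4, 0.2, 0.8]
gripper_width: 0.5
clock 2.7 tcp [0.2046 0.5374 0.2313] grasp z 0.25 q [ 1.    0.18  1.61 -0.    1.35  1.73] F [0.4  0.19 0.84] w 0.5
tool-frame shift [0.169  0.6924 0.2903] rotvec [-0. -0. -0.]
```

```bash
python3 -m creep '[[[0,0.018,0.0075,0,0,0,0.5],[0,0.0385,0.0161,0,0,0,0.5],[0,0.0385,0.0161,0,0,0,0.5],[0,0.0385,0.0161,0,0,0,0.5],[0,0.0385,0.0161,0,0,0,0.5],[0,0.0385,0.0161,0,0,0,0.5],[0,0.0385,0.0161,0,0,0,0.5],[0,0.0385,0.0161,0,0,0,0.5],[0,0.0385,0.0161,0,0,0,0.5],[0,0.0385,0.0161,0,0,0,0.5],[0,0.0385,0.0161,0,0,0,0.5],[0,0.0385,0.0161,0,0,0,0.5],[0,0.0385,0.0161,0,0,0,0.5],[0,0.0385,0.0161,0,0,0,0.5],[0,0.0385,0.0161,0,0,0,0.5],[0,0.0385,0.0161,0,0,0,0.5],[0,0.0385,0.0161,0,0,0,0.5],[0,0.0385,0.0161,0,0,0,0.5],[0,0.018,0.0075,0,0,0,0.5],[0,0,0,0,0,0,0.5]]]'; python3 to.py .5243 -.1420 .081 -.734
```

```text
clock: 4.7
tcp_pos: [0.5252, -0.1418, 0.2311]
tcp_rot: [-0.288, -0.646, -0.287, 0.646]
wrist_force: [-0.2, 0.6, 0.0]
gripper_width: 0.504
clock 4.7 tcp [ 0.5252 -0.1418  0.2311] grasp z 0.2498 q [-0.48  0.11  1.69 -0.    1.34  0.25] F [-0.22  0.56  0.02] w 0.504
tool-frame shift [ 0.1688 -0.0006  0.0007] rotvec [ 0.0011  0.0003 -0.0005]
```

```bash
python3 -m creep '[[[0.03,0,0,0,0,0,0.5],[0.04,0,0,0,0,0,0.5],[0.03,0,0,0,0,0,0.5],[0,0,0,0,0,0,0.5]]]'; python3 - <<'E'
from h import *
for c in ("top","side"):
    im=viewer.read_camera(c)[:,:,::-1]
    k=proj(c,[[.5243,-.142,.081]])[0]; print(k)
    u,v=map(int,k); v0=max(v-70,0);u0=max(u-70,0)
    cv2.imwrite(f"pics/{c}1.png",cv2.resize(im[v0:v0+140,u0:u0+140],None,fx=4,fy=4,interpolation=cv2.INTER_CUBIC)); print(u0,v0)
E
```

```text
clock: 5.1
tcp_pos: [0.5209, -0.1364, 0.1269]
tcp_rot: [-0.286, -0.644, -0.291, 0.648]
wrist_force: [-0.2, 0.5, 0.5]
gripper_width: 0.501
[376.61591695 245.20772704]
306 175
[323.61650779 238.48756604]
253 168
```

View pics/top1.png

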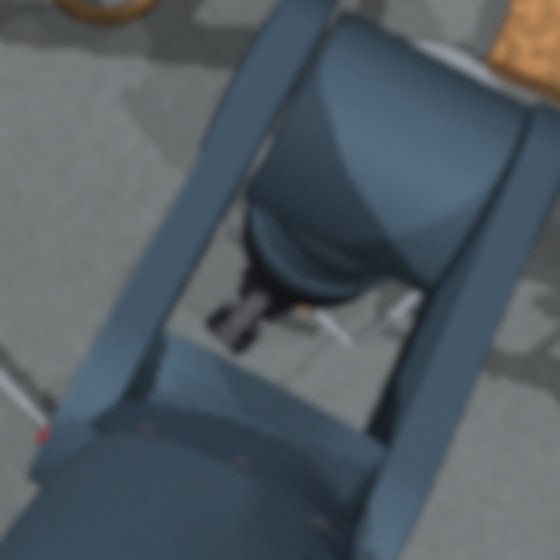

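View pics/side1.png

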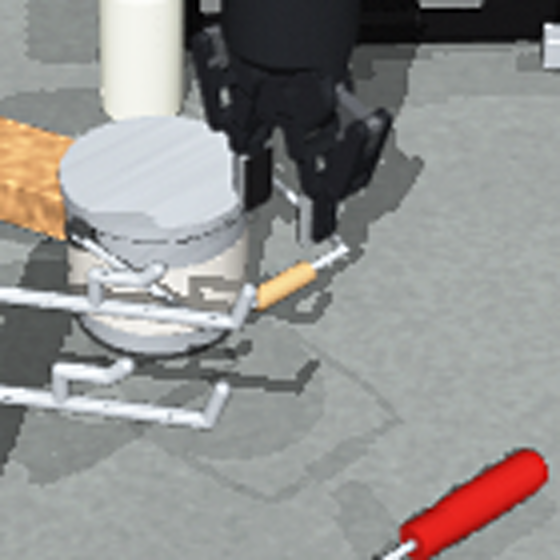

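```bash
python3 to.py .5243 -.1420 .081 -.734; python3 -c "
from h import *
print(proj('side',[[.525,-.142,.131],[.5209,-.1364,.1269]]))"
```

```text
clock 5.2 tcp [ 0.5244 -0.1383  0.1318] grasp z 0.1505 q [-0.48  0.22  1.77  0.    1.15  0.25] F [0.49 0.54 0.08] w 0.499
tool-frame shift [0.0695 0.0024 0.0028] rotvec [0.0031 0.0001 0.0008]
[[323.90822768 221.46977594]
 [325.48244156 224.44301489]]
```

```bash
python3 -m creep '[[[0,0,0,0,0,0,0.5]]]'; python3 to.py .5243 -.1420 .081 -.734;python3 -m creep '[[[0,0,0,0,0,0,0.5]]]'; python3 to.py .5243 -.1420 .081 -.734
```

```text
clock: 5.3
tcp_pos: [0.5259, -0.1394, 0.1336]
tcp_rot: [0.289, 0.647, 0.287, -0.645]
wrist_force: [-0.2, 0.7, -0.3]
gripper_width: 0.496
clock 5.3 tcp [ 0.5259 -0.1394  0.1336] grasp z 0.1523 q [-0.48  0.22  1.77  0.    1.15  0.25] F [-0.21  0.68 -0.33] w 0.496
tool-frame shift [0.0713 0.0003 0.0031] rotvec [ 0.0022 -0.001  -0.0033]
clock: 5.4
tcp_pos: [0.5259, -0.1396, 0.1336]
tcp_rot: [0.289, 0.647, 0.287, -0.645]
wrist_force: [-0.4, -0.2, -0.5]
gripper_width: 0.498
clock 5.4 tcp [ 0.5259 -0.1396  0.1336] grasp z 0.1523 q [-0.48  0.22  1.77  0.    1.15  0.25] F [-0.4  -0.23 -0.47] w 0.498
tool-frame shift [0.0713 0.0001 0.003 ] rotvec [ 0.0017 -0.0011 -0.0037]
```

```bash
python3 -m creep '[[[0.01,0,0.001,0,0,0,0.5],[0.02,0,0.001,0,0,0,0.5],[0.02,0,0.001,0,0,0,0.5],[0.015,0,0,0,0,0,0.5],[0.006,0,0,0,0,0,0.5],[0,0,0,0,0,0,0.5],[0,0,0,0,0,0,0.5]]]'; python3 to.py .5243 -.1420 .081 -.734; python3 - <<'E'
from h import *
for c in ("side",):
    im=viewer.read_camera(c)[:,:,::-1]
    u0,v0=253,168
    cv2.imwrite(f"pics/{c}2.png",cv2.resize(im[v0:v0+120,u0:u0+120],None,fx=5,fy=5,interpolation=cv2.INTER_CUBIC))
E
```

```text
clock: 6.1
tcp_pos: [0.5224, -0.1413, 0.0603]
tcp_rot: [-0.287, -0.646, -0.288, 0.646]
wrist_force: [-2.3, 0.4, 0.8]
gripper_width: 0.501
clock 6.1 tcp [ 0.5224 -0.1413  0.0603] grasp z 0.079 q [-0.48  0.33  1.81  0.    1.    0.25] F [-2.26  0.42  0.83] w 0.501
tool-frame shift [-0.002   0.0019 -0.0007] rotvec [0.0011 0.0001 0.0005]
```

View pics/side2.png

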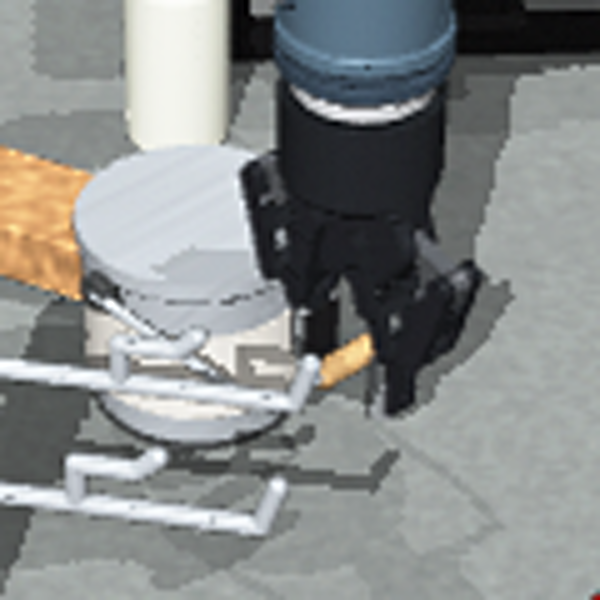

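```bash
python3 -m creep '[[[0,0,0,0,0,0,0.5]]]'; python3 -m creep '[[[0,0,0,0,0,0,0.5]]]'; python3 to.py .5243 -.1420 .081 -.734
```

```text
clock: 6.25
tcp_pos: [0.5229, -0.1415, 0.0606]
tcp_rot: [0.288, 0.646, 0.287, -0.646]
wrist_force: [-1.4, 0.9, -0.4]
gripper_width: 0.502
clock: 6.35
tcp_pos: [0.5228, -0.1415, 0.0606]
tcp_rot: [0.288, 0.646, 0.287, -0.646]
wrist_force: [-1.0, 0.4, 1.5]
gripper_width: 0.498
clock 6.35 tcp [ 0.5228 -0.1415  0.0606] grasp z 0.0793 q [-0.48  0.33  1.81  0.    1.    0.25] F [-1.01  0.35  1.52] w 0.498
tool-frame shift [-0.0017  0.0014 -0.0006] rotvec [ 0.0011 -0.0002 -0.0006]
```

```bash
python3 -m creep '[[[-0.001,0,0,0,0,0,0.6],[0,0,0,0,0,0,0.7],[0,0,0,0,0,0,0.75],[0,0,0,0,0,0,0.8],[0,0,0,0,0,0,0.85],[0,0,0,0,0,0,0.9],[0,0,0,0,0,0,1],[0,0,0,0,0,0,1],[0,0,0,0,0,0,1]]]'; python3 to.py .5243 -.1420 .081 -.734;  python3 - <<'E'
from h import *
for c in ("side",):
    im=viewer.read_camera(c)[:,:,::-1]
    u0,v0=253,168
    cv2.imwrite(f"pics/{c}3.png",cv2.resize(im[v0:v0+120,u0:u0+120],None,fx=5,fy=5,interpolation=cv2.INTER_CUBIC))
E
```

```text
clock: 7.25
tcp_pos: [0.5228, -0.1416, 0.0614]
tcp_rot: [0.288, 0.646, 0.287, -0.646]
wrist_force: [1.5, -1.5, 1.2]
gripper_width: 0.142
clock 7.25 tcp [ 0.5228 -0.1416  0.0614] grasp z 0.0801 q [-0.48  0.33  1.81 -0.    1.    0.25] F [ 1.49 -1.51  1.24] w 0.142
tool-frame shift [-0.0009  0.0014 -0.0007] rotvec [ 0.001  -0.0001 -0.0005]
```

View pics/side3.png

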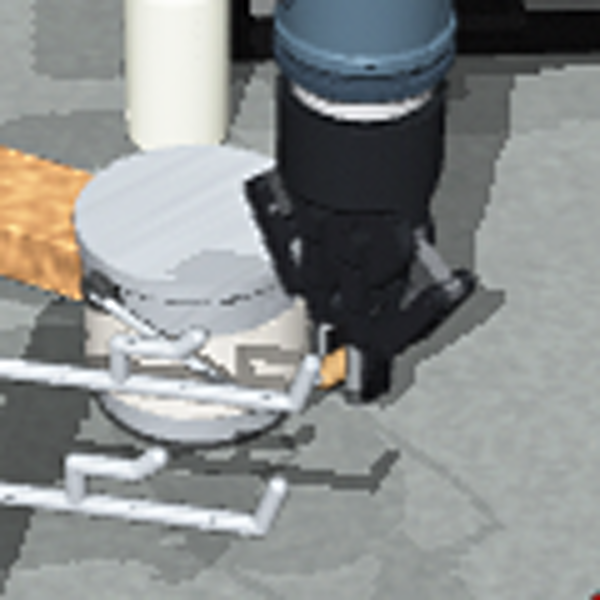

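```bash
python3 - <<'E'
import numpy as np
th=np.linspace(-.1,np.pi/2,31); y=.110*np.cos(th); z=.110*np.sin(th)
print([[round(-a,4),round(-b,4)] for a,b in zip(np.diff(z),np.diff(y))])
E
```

```text
[[np.float64(-0.0061), np.float64(-0.0004)], [np.float64(-0.0061), np.float64(-0.0001)], [np.float64(-0.0061), np.float64(0.0002)], [np.float64(-0.0061), np.float64(0.0006)], [np.float64(-0.0061), np.float64(0.0009)], [np.float64(-0.006), np.float64(0.0013)], [np.float64(-0.0059), np.float64(0.0016)], [np.float64(-0.0058), np.float64(0.0019)], [np.float64(-0.0057), np.float64(0.0022)], [np.float64(-0.0056), np.float64(0.0025)], [np.float64(-0.0054), np.float64(0.0029)], [np.float64(-0.0053), np.float64(0.0032)], [np.float64(-0.0051), np.float64(0.0034)], [np.float64(-0.0049), np.float64(0.0037)], [np.float64(-0.0047), np.float64(0.004)], [np.float64(-0.0044), np.float64(0.0042)], [np.float64(-0.0042), np.float64(0.0045)], [np.float64(-0.0039), np.float64(0.0047)], [np.float64(-0.0037), np.float64(0.0049)], [np.float64(-0.0034), np.float64(0.0051)], [np.float64(-0.0031), np.float64(0.0053)], [np.float64(-0.0028), np.float64(0.0055)], [np.float64(-0.0025), np.float64(0.0056)], [np.float64(-0.0022), np.float64(0.0057)], [np.float64(-0.0018), np.float64(0.0058)], [np.float64(-0.0015), np.float64(0.0059)], [np.float64(-0.0012), np.float64(0.006)], [np.float64(-0.0009), np.float64(0.0061)], [np.float64(-0.0005), np.float64(0.0061)], [np.float64(-0.0002), np.float64(0.0061)]]
```

```bash
python3 -m creep '[[[0,0.0015,0,0,0,0,1],[0,0,0,0,0,0,1],[-0.0061,-0.0004,0,0,0,0,1],[-0.0061,-0.0001,0,0,0,0,1],[-0.0061,0.0002,0,0,0,0,1],[-0.0061,0.0006,0,0,0,0,1],[-0.0061,0.0009,0,0,0,0,1],[-0.006,0.0013,0,0,0,0,1],[-0.0059,0.0016,0,0,0,0,1],[-0.0058,0.0019,0,0,0,0,1],[-0.0057,0.0022,0,0,0,0,1],[-0.0056,0.0025,0,0,0,0,1],[0,0,0,0,0,0,1],[0,0,0,0,0,0,1]]]'; python3 to.py .5243 -.1420 .081 -.734
```

```text
clock: 8.7
tcp_pos: [0.5316, -0.1496, 0.1209]
tcp_rot: [0.288, 0.646, 0.288, -0.646]
wrist_force: [-1.8, 3.0, 0.4]
gripper_width: 0.14
clock 8.7 tcp [ 0.5316 -0.1496  0.1209] grasp z 0.1396 q [-0.49  0.26  1.76  0.    1.13  0.24] F [-1.85  3.    0.44] w 0.14
tool-frame shift [ 0.0586 -0.0105 -0.0007] rotvec [ 0.001 -0.     0.   ]
```

```bash
python3 -m creep '[[[0,-0.001,0,0,0,0,1],[0,0,0,0,0,0,1],[0,0,0,0,0,0,1]]]'; python3 to.py .5243 -.1420 .081 -.734
```

```text
clock: 9.0
tcp_pos: [0.5307, -0.1488, 0.1205]
tcp_rot: [-0.288, -0.646, -0.288, 0.646]
wrist_force: [-3.0, 2.2, 1.1]
gripper_width: 0.142
clock 9.0 tcp [ 0.5307 -0.1488  0.1205] grasp z 0.1392 q [-0.49  0.26  1.76 -0.    1.13  0.24] F [-3.04  2.17  1.07] w 0.142
tool-frame shift [ 0.0582 -0.0092 -0.0008] rotvec [0.0011 0.0001 0.0005]
```

```bash
python3 -m creep '[[[0,-0.001,0,0,0,0,1],[0,0,0,0,0,0,1],[0,0,0,0,0,0,1]]]'; python3 to.py .5243 -.1420 .081 -.734
```

```text
clock: 9.3
tcp_pos: [0.5307, -0.1487, 0.121]
tcp_rot: [0.288, 0.646, 0.287, -0.646]
wrist_force: [0.4, -0.8, -1.3]
gripper_width: 0.143
clock 9.3 tcp [ 0.5307 -0.1487  0.121 ] grasp z 0.1397 q [-0.49  0.25  1.76 -0.    1.13  0.24] F [ 0.41 -0.8  -1.29] w 0.143
tool-frame shift [ 0.0587 -0.0093 -0.0007] rotvec [ 0.0009 -0.0002 -0.0015]
```

```bash
python3 - <<'E'
import numpy as np
th=np.linspace(.4485,np.pi/2,23); y=.110*np.cos(th); z=.110*np.sin(th)
print([[float(round(-a*1e4)),float(round(-b*1e4))] for a,b in zip(np.diff(z),np.diff(y))])
E
```

```text
[[-50.0, 26.0], [-49.0, 28.0], [-47.0, 31.0], [-45.0, 33.0], [-44.0, 35.0], [-42.0, 37.0], [-40.0, 39.0], [-38.0, 41.0], [-36.0, 43.0], [-33.0, 45.0], [-31.0, 47.0], [-29.0, 48.0], [-26.0, 50.0], [-24.0, 51.0], [-21.0, 52.0], [-18.0, 53.0], [-16.0, 54.0], [-13.0, 55.0], [-10.0, 55.0], [-7.0, 56.0], [-4.0, 56.0], [-1.0, 56.0]]
```

```bash
python3 -m creep '[[[-0.005,0.0026,0,0,0,0,1],[-0.0049,0.0028,0,0,0,0,1],[-0.0047,0.0031,0,0,0,0,1],[-0.0045,0.0033,0,0,0,0,1],[-0.0044,0.0035,0,0,0,0,1],[-0.0042,0.0037,0,0,0,0,1],[-0.004,0.0039,0,0,0,0,1],[-0.0038,0.0041,0,0,0,0,1],[0,0,0,0,0,0,1],[0,0,0,0,0,0,1]]]'; python3 to.py .5243 -.1420 .081 -.734
```

```text
clock: 10.3
tcp_pos: [0.5502, -0.1663, 0.1562]
tcp_rot: [-0.288, -0.646, -0.288, 0.646]
wrist_force: [0.8, -0.5, -1.8]
gripper_width: 0.142
clock 10.3 tcp [ 0.5502 -0.1663  0.1562] grasp z 0.1749 q [-0.5   0.26  1.67 -0.    1.21  0.23] F [ 0.82 -0.52 -1.83] w 0.142
tool-frame shift [ 0.0939 -0.0355 -0.0007] rotvec [0.001  0.     0.0002]
```

```bash
python3 -m creep '[[[-0.0036,0.0043,0,0,0,0,1],[-0.0033,0.0045,0,0,0,0,1],[-0.0031,0.0047,0,0,0,0,1],[-0.0029,0.0048,0,0,0,0,1],[-0.0026,0.005,0,0,0,0,1],[-0.0024,0.0051,0,0,0,0,1],[-0.0021,0.0052,0,0,0,0,1],[0,0,0,0,0,0,1]]]'; python3 to.py .5243 -.1420 .081 -.734; python3 -m creep '[[[-0.0018,0.0053,0,0,0,0,1],[-0.0016,0.0054,0,0,0,0,1],[-0.0013,0.0055,0,0,0,0,1],[-0.001,0.0055,0,0,0,0,1],[-0.0006,0.0056,0,0,0,0,1],[-0.0003,0.0056,0,0,0,0,1],[0,0.0056,0,0,0,0,1],[0,0,0,0,0,0,1],[0,0,0,0,0,0,1]]]'; python3 to.py .5243 -.1420 .081 -.734
python3 - <<'E'
from h import *
for c in ("side",):
    im=viewer.read_camera(c)[:,:,::-1]
    u0,v0=200,130
    cv2.imwrite(f"pics/{c}4.png",cv2.resize(im[v0:v0+150,u0:u0+150],None,fx=4,fy=4,interpolation=cv2.INTER_CUBIC))
E
```

```text
clock: 11.1
tcp_pos: [0.5758, -0.1894, 0.1766]
tcp_rot: [0.288, 0.646, 0.287, -0.646]
wrist_force: [1.1, -0.8, -2.4]
gripper_width: 0.143
clock 11.1 tcp [ 0.5758 -0.1894  0.1766] grasp z 0.1953 q [-0.51  0.3   1.58 -0.    1.26  0.22] F [ 1.12 -0.76 -2.45] w 0.143
tool-frame shift [ 0.1142 -0.07   -0.0007] rotvec [ 0.0007 -0.0001 -0.0007]
clock: 12.0
tcp_pos: [0.6037, -0.2145, 0.1826]
tcp_rot: [-0.287, -0.646, -0.288, 0.646]
wrist_force: [0.1, -0.8, -4.4]
gripper_width: 0.139
clock 12.0 tcp [ 0.6037 -0.2145  0.1826] grasp z 0.2013 q [-0.53  0.37  1.48 -0.    1.3   0.21] F [ 0.1  -0.78 -4.37] w 0.139
tool-frame shift [ 0.1204 -0.1075 -0.0008] rotvec [0.0009 0.0001 0.0006]
```

View pics/side4.png

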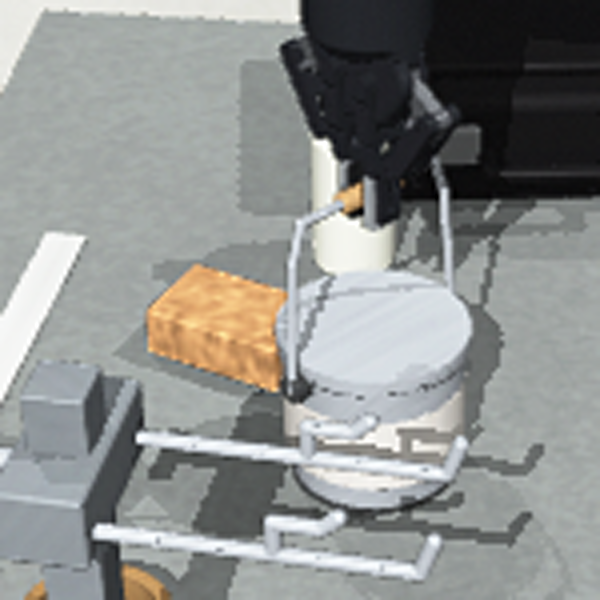

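```bash
python3 -m creep '[[[-0.001,0,0,0,0,0,1],[-0.002,0,0,0,0,0,1],[-0.003,0,0,0,0,0,1],[-0.005,0,0,0,0,0,1],[-0.007,0,0,0,0,0,1],[-0.009,0,0,0,0,0,1],[-0.01,0,0,0,0,0,1],[-0.01,0,0,0,0,0,1],[-0.01,0,0,0,0,0,1],[-0.009,0,0,0,0,0,1],[-0.007,0,0,0,0,0,1],[-0.005,0,0,0,0,0,1],[-0.003,0,0,0,0,0,1],[-0.002,0,0,0,0,0,1],[0,0,0,0,0,0,1],[0,0,0,0,0,0,1]]]'; python3 to.py .4829 .1207 .285 -.0915
python3 -m creep '[[[0,0,0,0,0,0,1]]]'
```

```text
clock: 13.65
tcp_pos: [0.6036, -0.2145, 0.2654]
tcp_rot: [-0.287, -0.646, -0.288, 0.646]
wrist_force: [0.6, -0.3, -4.9]
gripper_width: 0.14
clock 13.65 tcp [ 0.6036 -0.2145  0.2654] grasp z 0.2841 q [-0.53  0.3   1.39  0.    1.45  0.21] F [ 0.59 -0.31 -4.91] w 0.14
tool-frame shift [-0.0007 -0.314  -0.1683] rotvec [-6.416e-01 -1.000e-04  7.000e-04]
clock: 13.75
tcp_pos: [0.6036, -0.2144, 0.2654]
tcp_rot: [-0.287, -0.646, -0.288, 0.646]
wrist_force: [0.4, -0.1, -5.5]
gripper_width: 0.143
```

```bash
python3 -m creep '[[[0,0,0,-0.02,0,0,1],[0,0,0,-0.05,0,0,1],[0,0,0,-0.08,0,0,1],[0,0,0,-0.09,0,0,1],[0,0,0,-0.09,0,0,1],[0,0,0,-0.09,0,0,1],[0,0,0,-0.09,0,0,1],[0,0,0,-0.07,0,0,1],[0,0,0,-0.04,0,0,1],[0,0,0,-0.02,0,0,1],[0,0,0,0,0,0,1]]]' && python3 -m creep '[[[0,-0.003,0,0,0,0,1],[0,-0.007,0,0,0,0,1],[0,-0.011,0,0,0,0,1],[0,-0.015,0,0,0,0,1],[0,-0.018,-0.002,0,0,0,1],[0,-0.02,-0.004,0,0,0,1],[0,-0.02,-0.006,0,0,0,1],[0,-0.018,-0.008,0,0,0,1],[0,-0.015,-0.01,0,0,0,1],[0,-0.012,-0.012,0,0,0,1],[0,-0.009,-0.014,0,0,0,1],[0,-0.005,-0.016,0,0,0,1],[0,-0.003,-0.017,0,0,0,1],[0,0,-0.018,0,0,0,1],[0,0,-0.016,0,0,0,1],[0,0,-0.013,0,0,0,1],[0,0,-0.01,0,0,0,1],[0,0,-0.006,0,0,0,1],[0,0,-0.003,0,0,0,1],[0,0,0,0,0,0,1]]]'; python3 to.py .479 .1211 .285 -.0915
```

```text
clock: 14.85
tcp_pos: [0.6038, -0.2145, 0.2658]
tcp_rot: [-0.476, -0.523, -0.476, 0.523]
wrist_force: [-0.3, 0.4, -4.1]
gripper_width: 0.143
clock: 16.85
tcp_pos: [0.4629, -0.0456, 0.2659]
tcp_rot: [-0.476, -0.523, -0.476, 0.523]
wrist_force: [0.8, -0.0, -5.3]
gripper_width: 0.148
clock 16.85 tcp [ 0.4629 -0.0456  0.2659] grasp z 0.2846 q [-0.35 -0.1   1.83 -0.    1.41 -0.26] F [ 0.77 -0.01 -5.33] w 0.148
tool-frame shift [-0.0005  0.0006 -0.1675] rotvec [-0.0012  0.0001  0.0001]
```

```bash
python3 -m creep '[[[0,0,-0.003,0,0,0,1],[0,0,-0.007,0,0,0,1],[0,0,-0.011,0,0,0,1],[0,0,-0.015,0,0,0,1],[0,0,-0.018,0,0,0,1],[0,0,-0.02,0,0,0,1],[0,0,-0.02,0,0,0,1],[0,0,-0.02,0,0,0,1],[0,0,-0.018,0,0,0,1],[0,0,-0.015,0,0,0,1],[0,0,-0.011,0,0,0,1],[0,0,-0.006,0,0,0,1],[0,0,-0.0035,0,0,0,1],[0,0,0,0,0,0,1],[0,0,0,0,0,0,1],[0,0,0,0,0,0,1]]]'; python3 to.py .479 .1211 .285 -.0915
python3 - <<'E'
from h import *
for c in ("side","top"):
    im=viewer.read_camera(c)[:,:,::-1]
    cv2.imwrite(f"pics/{c}5_full.png",im)
    u0,v0=(165,150) if c=="side" else (200,100)
    cv2.imwrite(f"pics/{c}5.png",cv2.resize(im[v0:v0+200,u0:u0+220],None,fx=3,fy=3,interpolation=cv2.INTER_CUBIC))
E
```

```text
clock: 18.45
tcp_pos: [0.4784, 0.1205, 0.2659]
tcp_rot: [-0.476, -0.523, -0.476, 0.523]
wrist_force: [0.2, -0.9, -5.3]
gripper_width: 0.143
clock 18.45 tcp [0.4784 0.1205 0.2659] grasp z 0.2846 q [ 0.01 -0.03  1.77 -0.    1.41  0.1 ] F [ 0.23 -0.86 -5.31] w 0.143
tool-frame shift [-0.0004  0.0005 -0.0006] rotvec [-0.0023  0.0002  0.0001]
```

View pics/side5.png

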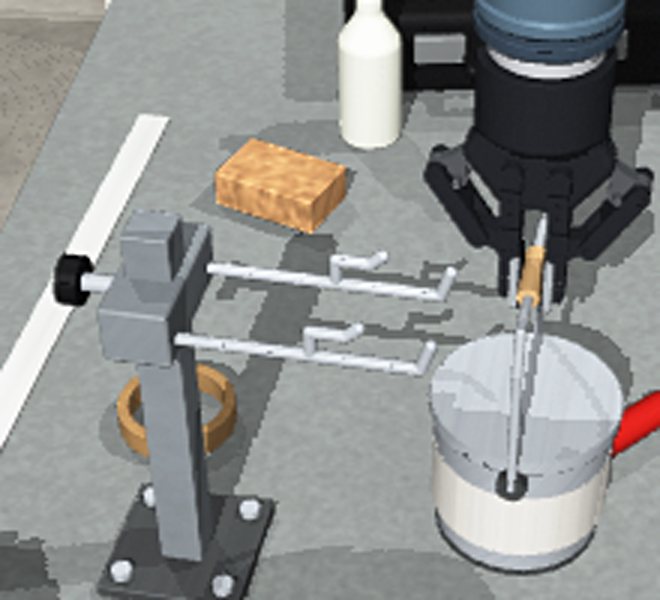

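View pics/top5.png

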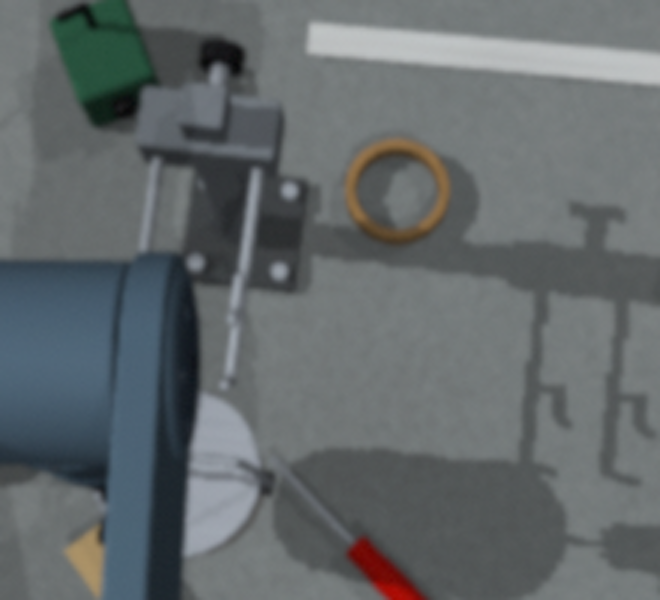

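```bash
python3 - <<'E'
from h import *
print(proj("side",[[.4784,.1205,.2846],[.4784,.1205,.2796]]))
E
sed -i 's/(-.175,L,.230),1/(-.173,L,.230),1/;s/(-.175,-L,.230),1/(-.173,-L,.230),1/;s/(-.175,L,.2525)/(-.178,L,.2525)/;s/(-.175,-L,.2525)/(-.178,-L,.2525)/;s/(-.175,L,.253)/(-.178,L,.253)/;s/(-.175,-L,.253)/(-.178,-L,.253)/' fit.py; python3 fit.py | head -6
python3 - <<'E'
import cv2
im=cv2.imread("pics/side5_full.png")
cv2.imwrite("pics/side5z.png",cv2.resize(im[225:280,215:325],None,fx=7,fy=7,interpolation=cv2.INTER_CUBIC))
cv2.imwrite("pics/side5g.png",cv2.resize(im[215:275,310:370],None,fx=9,fy=9,interpolation=cv2.INTER_CUBIC))
E
```

```text
[[343.47225869 241.18244626]
 [343.33218162 243.39578738]]
stand [ 7.121e-01  9.960e-02 -9.190e-02 -2.000e-04]
[[-1.1, 0.1], [-0.4, 0.1], [0.2, 0.2], [0.0, -0.4], [0.4, 0.1], [-0.2, 0.9], [0.1, -0.2], [-0.4, -0.9], [-0.2, -0.4], [-0.7, -1.3], [-0.2, 0.7], [-0.0, 0.5], [0.4, 0.6], [0.3, 0.1], [1.6, 0.3], [-0.1, -0.8], [0.2, -2.3], [-1.1, -1.1], [0.4, -1.3], [-2.1, 0.3], [-2.0, -0.5], [-0.2, -1.2]]
home [0.6006 0.1098 0.2368]
landing [0.5578 0.1138 0.2368]
pre [0.4831 0.1207 0.2798]
lid [ 0.60587481 -0.21591075  0.108     ] side lid [ 0.60670844 -0.20617696  0.108     ]
```

View pics/side5z.png

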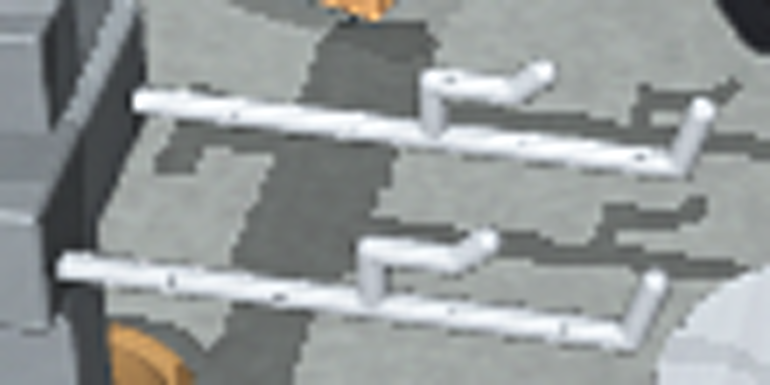

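View pics/side5g.png

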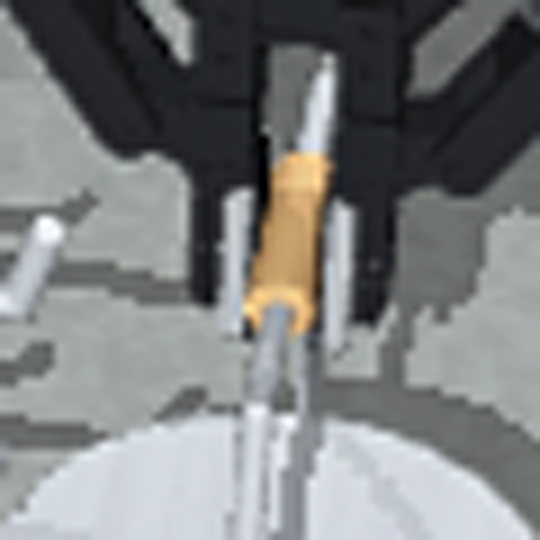

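```bash
cat > fit2.py <<'E'
from h import *
z=lambda x,y:(215+x/7-.43,225+y/7-.43)
ts=lambda x,y:(220+x/4.4-.4,105+y/4.4-.4)
L=.035
S=[((-.022,L,.230),z(60,266)),((-.174,L,.230),z(630,336)),((-.177,L,.251),z(655,280)),((-.105,L,.2485),z(370,247)),((-.127,L,.2485),z(453,260)),((-.134,L,.254),z(487,240)),
((-.022,-L,.230),z(138,98)),((-.174,-L,.230),z(681,163)),((-.177,-L,.251),z(704,107)),((-.105,-L,.2485),z(431,80)),((-.127,-L,.2485),z(511,92)),((-.134,-L,.254),z(543,70))]
O=[("side",P,uv) for P,uv in S]
O2=[("top",(-.177,L,.253),ts(92,523)),("top",(-.177,-L,.253),ts(242,540)),
("top",(-.022,L,.230),ts(142,212)),("top",(-.022,-L,.230),ts(288,230))]
def pt(p,P):
    c,s=np.cos(p[2]),np.sin(p[2]); return np.array([p[0]+c*P[0]-s*P[1],p[1]+s*P[0]+c*P[1],P[2]+p[3]])
for ob,n in ((O,"side"),(O+O2,"both")):
    f=lambda p:np.ravel([proj(c,pt(p,P))[0]-uv for c,P,uv in ob])
    r=least_squares(f,[.712,.1,-.09,0],x_scale=[.1,.1,.1,.01])
    print(n,np.round(r.x,4),np.round(f(r.x).reshape(-1,2),1).tolist(),"home",np.round(pt(r.x,(-.112,0,.237)),4))
E
python3 fit2.py
```

```text
side [ 0.7116  0.1022 -0.0956  0.0045] [[-0.1, -0.5], [1.2, 0.1], [-0.6, -0.7], [0.1, 0.1], [0.4, -0.3], [-0.7, 0.7], [-0.2, -0.1], [0.7, 0.3], [-0.8, -0.3], [0.2, 0.0], [0.3, -0.3], [-0.6, 1.0]] home [0.6001 0.1129 0.2415]
both [ 0.712   0.0989 -0.0907  0.0012] [[0.4, -0.4], [1.3, -0.1], [-0.5, -0.8], [0.3, 0.1], [0.6, -0.3], [-0.5, 0.7], [-0.0, 0.2], [0.6, 0.2], [-0.9, -0.3], [0.2, 0.1], [0.3, -0.2], [-0.6, 1.0], [-0.7, -0.4], [0.1, -0.5], [0.4, 0.1], [0.3, -0.6]] home [0.6005 0.109  0.2382]
```

```bash
python3 -m creep '[[[0,0.002,0,0,0,0,1],[0,0.004,0,0,0,0,1],[0,0.007,0,0,0,0,1],[0,0.009,0,0,0,0,1],[0,0.01,0,0,0,0,1],[0,0.01,0,0,0,0,1],[0,0.01,0,0,0,0,1],[0,0.009,0,0,0,0,1],[0,0.008,0,0,0,0,1],[0,0.006,0,0,0,0,1],[0,0.003,0,0,0,0,1],[0,0.002,0,0,0,0,1],[0,0,0,0,0,0,1],[0,0,0,0,0,0,1],[0,0,0,0,0,0,1]]]'; python3 to.py .5578 .1138 .247 -.0915
python3 - <<'E'
from h import *
for c in ("side",):
    im=viewer.read_camera(c)[:,:,::-1]
    cv2.imwrite(f"pics/{c}6_full.png",im)
    cv2.imwrite(f"pics/{c}6.png",cv2.resize(im[200:300,210:340],None,fx=6,fy=6,interpolation=cv2.INTER_CUBIC))
E
```

```text
clock: 20.05
tcp_pos: [0.5578, 0.1137, 0.2659]
tcp_rot: [-0.476, -0.523, -0.476, 0.523]
wrist_force: [-0.1, -0.4, -4.0]
gripper_width: 0.144
clock 20.05 tcp [0.5578 0.1137 0.2659] grasp z 0.2846 q [-0.01  0.14  1.58 -0.    1.42  0.09] F [-0.13 -0.39 -3.98] w 0.144
tool-frame shift [ 0.0376 -0.0001 -0.0001] rotvec [-0.0013  0.      0.0001]
```

View pics/side6.png

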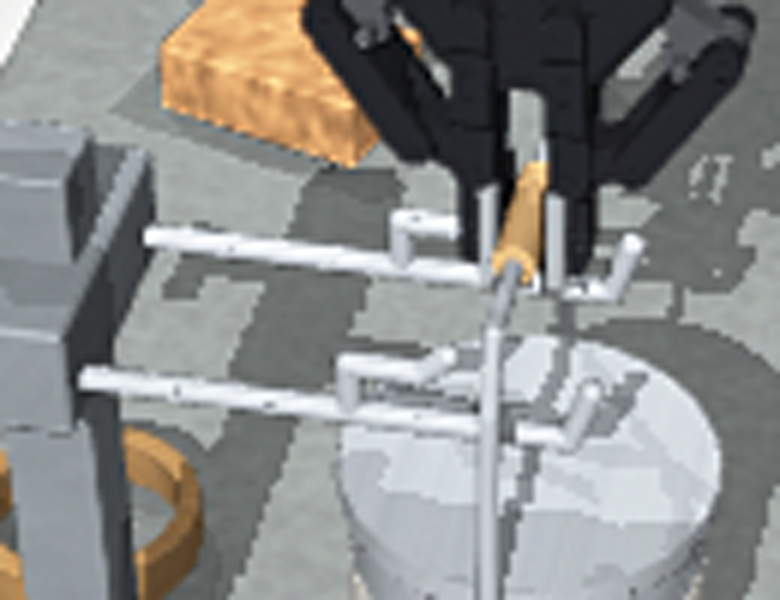

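```bash
python3 -m creep '[[[0.002,0,0,0,0,0,1],[0.004,0,0,0,0,0,1],[0.006,0,0,0,0,0,1],[0.007,0,0,0,0,0,1],[0.006,0,0,0,0,0,1],[0.005,0,0,0,0,0,1],[0.003,0,0,0,0,0,1],[0.002,0,0,0,0,0,1],[0,0,0,0,0,0,1],[0,0,0,0,0,0,1]]]'; python3 -m creep '[[[0.001,0,0,0,0,0,1],[0.001,0,0,0,0,0,1],[0.001,0,0,0,0,0,1],[0,0,0,0,0,0,1],[0,0,0,0,0,0,1]]]';  python3 to.py .5578 .1138 .237 -.0915
```

```text
clock: 21.1
tcp_pos: [0.5583, 0.1136, 0.2312]
tcp_rot: [0.476, 0.523, 0.476, -0.523]
wrist_force: [0.2, 0.1, -5.1]
gripper_width: 0.139
clock: 21.6
tcp_pos: [0.558, 0.1136, 0.2278]
tcp_rot: [-0.476, -0.523, -0.476, 0.523]
wrist_force: [-0.0, 0.0, -4.2]
gripper_width: 0.139
clock 21.6 tcp [0.558  0.1136 0.2278] grasp z 0.2465 q [-0.01  0.17  1.62  0.    1.35  0.09] F [-0.03  0.02 -4.22] w 0.139
tool-frame shift [ 0.0095 -0.0003 -0.0001] rotvec [-0.0015 -0.      0.0001]
```

```bash
python3 -m creep '[[[0.001,0,0,0,0,0,1],[0.001,0,0,0,0,0,1],[0,0,0,0,0,0,1],[0,0,0,0,0,0,1]]]';  python3 to.py .5578 .1138 .237 -.0915
```

```text
clock: 22.0
tcp_pos: [0.558, 0.1136, 0.2258]
tcp_rot: [-0.476, -0.523, -0.476, 0.523]
wrist_force: [0.1, -0.3, -4.8]
gripper_width: 0.146
clock 22.0 tcp [0.558  0.1136 0.2258] grasp z 0.2445 q [-0.01  0.17  1.63  0.    1.34  0.09] F [ 0.05 -0.29 -4.84] w 0.146
tool-frame shift [ 0.0075 -0.0003 -0.0002] rotvec [-0.0015  0.      0.0001]
```

Step down in half-millimetres, feeling for the prongs.

```bash
python3 -m creep '[[[0.001,0,0,0,0,0,1],[0,0,0,0,0,0,1],[0,0,0,0,0,0,1]]]'; python3 -m creep '[[[0.0005,0,0,0,0,0,1],[0.0005,0,0,0,0,0,1],[0,0,0,0,0,0,1]]]' |grep -E 'tcp_pos|force'
```

```text
clock: 22.3
tcp_pos: [0.5581, 0.1136, 0.2248]
tcp_rot: [-0.476, -0.523, -0.476, 0.523]
wrist_force: [-0.3, -0.3, -5.2]
gripper_width: 0.138
tcp_pos: [0.558, 0.1136, 0.2238]
wrist_force: [0.2, -0.3, -4.9]
```

```bash
python3 -m creep '[[[0.0005,0,0,0,0,0,1],[0,0,0,0,0,0,1]]]' |grep -E 'tcp_pos|force'; python3 -m creep '[[[0,0,0,0,0,0,1]]]' |grep -E 'tcp_pos|force'
```

```text
tcp_pos: [0.5581, 0.1136, 0.2233]
wrist_force: [-0.7, -0.1, -4.6]
tcp_pos: [0.5581, 0.1136, 0.2234]
wrist_force: [0.2, 0.4, -5.3]
```

```bash
python3 -m creep '[[[0.0005,0,0,0,0,0,1],[0.0005,0,0,0,0,0,1],[0,0,0,0,0,0,1]]]' |grep -E 'tcp_pos|force'
```

```text
tcp_pos: [0.558, 0.1136, 0.2223]
wrist_force: [0.1, 1.1, -5.3]
```

```bash
python3 -m creep '[[[0.0005,0,0,0,0,0,1],[0.0005,0,0,0,0,0,1],[0,0,0,0,0,0,1]]]' |grep -E 'tcp_pos|force'
```

```text
tcp_pos: [0.558, 0.1136, 0.2213]
wrist_force: [0.3, 0.9, -3.9]
```

```bash
python3 -m creep '[[[0.0005,0,0,0,0,0,1],[0,0,0,0,0,0,1]]]' |grep -E 'tcp_pos|force'
```

```text
tcp_pos: [0.558, 0.1136, 0.2208]
wrist_force: [-0.1, -0.6, -3.3]
```

```bash
python3 -m creep '[[[0,0,0,0,0,0,1]]]' |grep -E 'tcp_pos|force';python3 -m creep '[[[0.0003,0,0,0,0,0,1],[0,0,0,0,0,0,1]]]' |grep -E 'tcp_pos|force'; python3 -m creep '[[[0,0,0,0,0,0,1]]]' |grep -E 'tcp_pos|force'
```

```text
tcp_pos: [0.5581, 0.1136, 0.2209]
wrist_force: [-0.7, 0.5, -4.1]
tcp_pos: [0.5581, 0.1136, 0.2206]
wrist_force: [-0.1, 0.5, -5.3]
tcp_pos: [0.5581, 0.1136, 0.2206]
wrist_force: [0.6, 0.1, -4.5]
```

Not in contact yet; continue.

```bash
for i in 1; do python3 -m creep '[[[0.0005,0,0,0,0,0,1],[0,0,0,0,0,0,1]]]' |grep -E 'tcp_pos|force'; python3 -m creep '[[[0,0,0,0,0,0,1]]]' |grep -E 'force'; done
```

```text
tcp_pos: [0.5582, 0.1136, 0.2204]
wrist_force: [-1.0, 0.1, -2.3]
wrist_force: [-0.6, -0.5, -2.1]
```

```bash
python3 -m creep '[[[0.0005,0,0,0,0,0,1],[0,0,0,0,0,0,1]]]' |grep -E 'tcp_pos|force'; python3 -m creep '[[[0,0,0,0,0,0,1]]]' |grep -E 'force'
```

```text
tcp_pos: [0.5582, 0.1137, 0.2202]
wrist_force: [-1.5, 0.1, 0.6]
wrist_force: [-2.4, -0.5, 2.6]
```

```bash
python3 -m creep '[[[0.0005,0,0,0,0,0,1],[0,0,0,0,0,0,1]]]' |grep -E 'tcp_pos|force'; python3 -m creep '[[[0,0,0,0,0,0,1]]]' |grep -E 'force'
```

```text
tcp_pos: [0.5583, 0.1136, 0.22]
wrist_force: [-2.6, 0.1, 4.8]
wrist_force: [-3.0, -1.0, 4.9]
```

```bash
python3 -m creep '[[[-0.0005,0,0,0,0,0,1],[-0.0004,0,0,0,0,0,1],[0,0,0,0,0,0,1]]]' |grep -E 'tcp_pos|force'; python3 -m creep '[[[0,0,0,0,0,0,1]]]' |grep -E 'force'; python3 to.py .6006 .1098 .2392 -.0915
```

```text
tcp_pos: [0.5583, 0.1136, 0.2201]
wrist_force: [-1.9, -0.2, 2.6]
wrist_force: [-2.0, 0.0, 2.2]
clock 25.4 tcp [0.5582 0.1136 0.2201] grasp z 0.2388 q [-0.01  0.18  1.63  0.    1.33  0.09] F [-2.03  0.03  2.2 ] w 0.142
tool-frame shift [-0.0004  0.0425 -0.0001] rotvec [-0.0015 -0.0001 -0.0004]
```

```bash
python3 -m creep '[[[-0.0005,0,0,0,0,0,1],[0,0,0,0,0,0,1],[0,0,0,0,0,0,1]]]' |grep -E 'tcp_pos|force'; python3 -m creep '[[[0,0,0,0,0,0,1]]]' |grep -E 'force'
```

```text
tcp_pos: [0.5581, 0.1136, 0.2202]
wrist_force: [-0.3, -0.9, 0.0]
wrist_force: [0.1, 0.0, -0.6]
```

```bash
python3 -m creep '[[[0,0.001,0,0,0,0,1],[0,0.002,0,0,0,0,1],[0,0.002,0,0,0,0,1],[0,0.002,0,0,0,0,1],[0,0.002,0,0,0,0,1],[0,0.001,0,0,0,0,1],[0,0,0,0,0,0,1]]]' |grep -E 'tcp_pos|force'
```

```text
tcp_pos: [0.5685, 0.1126, 0.2203]
wrist_force: [-0.7, 0.6, -2.3]
```

```bash
python3 -m creep '[[[0.0002,0.001,0,0,0,0,1],[0,0.002,0,0,0,0,1],[0,0.002,0,0,0,0,1],[0,0.002,0,0,0,0,1],[0,0.002,0,0,0,0,1],[0,0.001,0,0,0,0,1],[0,0,0,0,0,0,1]]]' |grep -E 'tcp_pos|force'; python3 - <<'E'
from h import *
for c in ("side",):
    im=viewer.read_camera(c)[:,:,::-1]
    cv2.imwrite(f"pics/{c}7.png",cv2.resize(im[200:300,210:340],None,fx=6,fy=6,interpolation=cv2.INTER_CUBIC))
E
```

```text
tcp_pos: [0.5784, 0.1117, 0.2203]
wrist_force: [-2.0, -0.3, -0.7]
```

View pics/side7.png

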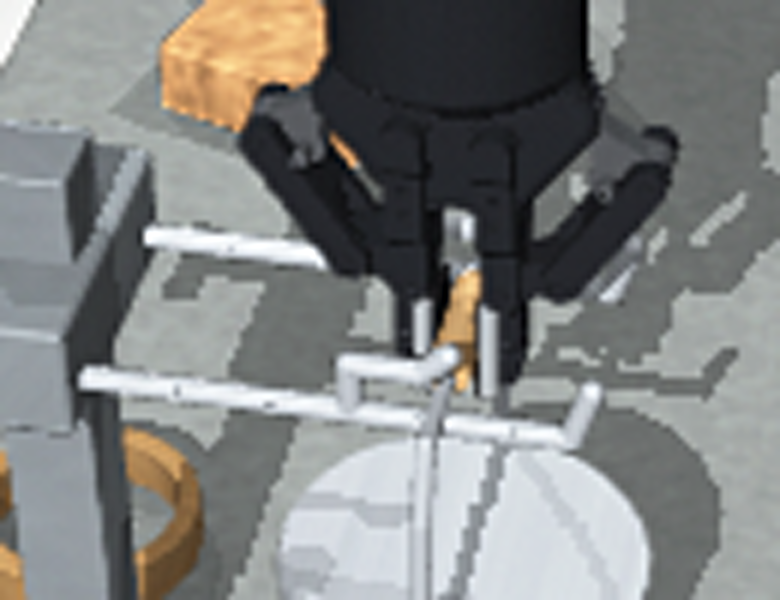

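```bash
python3 -m creep '[[[0,0.001,0,0,0,0,1],[0,0.002,0,0,0,0,1],[0,0.002,0,0,0,0,1],[0,0.002,0,0,0,0,1],[0,0.002,0,0,0,0,1],[0,0.002,0,0,0,0,1],[0,0.002,0,0,0,0,1],[0,0.001,0,0,0,0,1],[0,0,0,0,0,0,1]]]' |grep -E 'tcp_pos|force'; python3 -m creep '[[[0,0,0,0,0,0,1]]]' |grep -E 'force'
```

```text
tcp_pos: [0.5924, 0.1104, 0.2203]
wrist_force: [0.0, 0.1, -1.4]
wrist_force: [1.1, -0.3, -1.6]
```

```bash
python3 -m creep '[[[0,0.001,0,0,0,0,1],[0,0.001,0,0,0,0,1],[0,0.001,0,0,0,0,1],[0,0.001,0,0,0,0,1],[0,0,0,0,0,0,1]]]' |grep -E 'tcp_pos|force'; python3 -m creep '[[[0,0,0,0,0,0,1]]]' |grep -E 'force'
```

```text
tcp_pos: [0.5962, 0.1101, 0.2203]
wrist_force: [-2.1, 0.8, -0.9]
wrist_force: [-1.6, 0.4, -0.4]
```

```bash
python3 -m creep '[[[0,0.001,0,0,0,0,1],[0,0.001,0,0,0,0,1],[0,0,0,0,0,0,1]]]' |grep -E 'tcp_pos|force'; python3 -m creep '[[[0,0,0,0,0,0,1]]]' |grep -E 'force'
```

```text
tcp_pos: [0.5981, 0.1099, 0.2203]
wrist_force: [-1.8, 0.3, -0.4]
wrist_force: [-1.4, 0.4, -0.6]
```

```bash
python3 -m creep '[[[0,0.0007,0,0,0,0,1],[0,0.0007,0,0,0,0,1],[0,0,0,0,0,0,1]]]' |grep -E 'tcp_pos|force'; python3 -m creep '[[[0,0,0,0,0,0,1]]]' |grep -E 'force'
```

```text
tcp_pos: [0.5983, 0.1099, 0.2202]
wrist_force: [-8.1, 0.7, 2.9]
wrist_force: [-6.7, 0.8, 1.9]
```

```bash
python3 -m creep '[[[0,0.0007,0,0,0,0,1],[0,0,0,0,0,0,1]]]' |grep -E 'tcp_pos|force'; python3 -m creep '[[[0,0,0,0,0,0,1]]]' |grep -E 'force'
```

```text
tcp_pos: [0.5984, 0.1099, 0.2202]
wrist_force: [-9.0, 0.2, 3.9]
wrist_force: [-10.3, 0.6, 3.6]
```

```bash
python3 -m creep '[[[0,0.0007,0,0,0,0,1],[0,0,0,0,0,0,1]]]' |grep -E 'tcp_pos|force'; python3 -m creep '[[[0,0,0,0,0,0,1]]]' |grep -E 'force'
```

```text
tcp_pos: [0.5985, 0.1099, 0.2201]
wrist_force: [-12.5, -0.9, 4.2]
wrist_force: [-11.8, -0.4, 5.4]
```

```bash
python3 -m creep '[[[-0.0004,-0.0008,0,0,0,0,1],[-0.0002,-0.0004,0,0,0,0,1],[0,0,0,0,0,0,1],[0,0,0,0,0,0,1]]]' |grep -E 'tcp_pos|force|clock'; python3 - <<'E'
from h import *
for c in ("side",):
    im=viewer.read_camera(c)[:,:,::-1]
    cv2.imwrite(f"pics/{c}8.png",cv2.resize(im[200:300,210:340],None,fx=6,fy=6,interpolation=cv2.INTER_CUBIC))
s=sensors.observe();print(s["wrist_force"],s["moment"])
E
```

```text
clock: 30.65
tcp_pos: [0.5983, 0.1098, 0.2203]
wrist_force: [-6.5, 0.1, 0.5]
[-6.97014559e+00  1.93954986e-03 -6.14720612e-01] [ 0.00662651  0.98315844 -0.02856198]
```

View pics/side8.png

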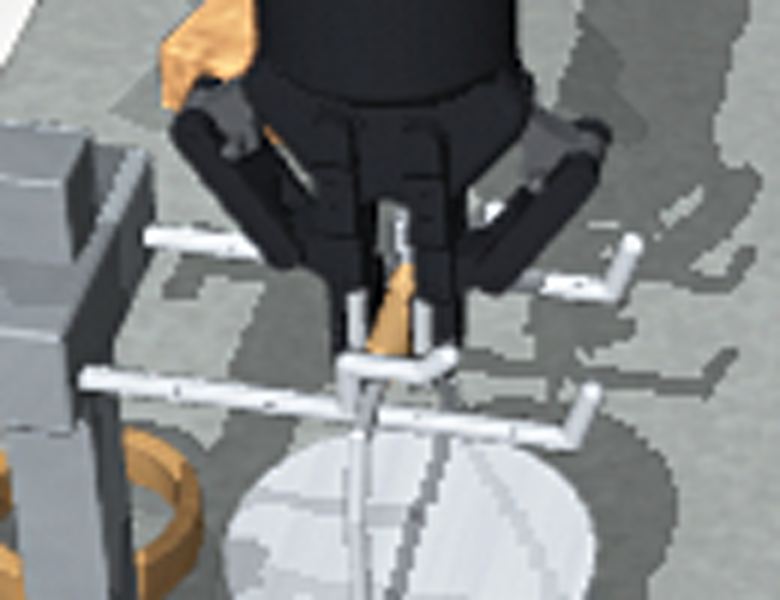

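```bash
python3 -m creep '[[[0,-0.0006,0,0,0,0,1],[0,0,0,0,0,0,1],[0,0,0,0,0,0,1]]]' |grep -E 'tcp_pos|force|clock'; python3 -m creep '[[[0,0,0,0,0,0,0.85],[0,0,0,0,0,0,0.8],[0,0,0,0,0,0,0.75],[0,0,0,0,0,0,0.7],[0,0,0,0,0,0,0.65],[0,0,0,0,0,0,0.6],[0,0,0,0,0,0,0.55],[0,0,0,0,0,0,0.5],[0,0,0,0,0,0,0.5],[0,0,0,0,0,0,0.5]]]'; python3 - <<'E'
from h import *
for c in ("side",):
    im=viewer.read_camera(c)[:,:,::-1]
    cv2.imwrite(f"pics/{c}9.png",cv2.resize(im[200:320,200:340],None,fx=5,fy=5,interpolation=cv2.INTER_CUBIC))
E
```

```text
clock: 31.0
tcp_pos: [0.5983, 0.1099, 0.2204]
wrist_force: [-4.7, 0.8, -3.1]
clock: 32.0
tcp_pos: [0.5989, 0.1098, 0.2209]
tcp_rot: [-0.476, -0.523, -0.476, 0.523]
wrist_force: [0.5, -0.6, 0.5]
gripper_width: 0.5
```

View pics/side9.png

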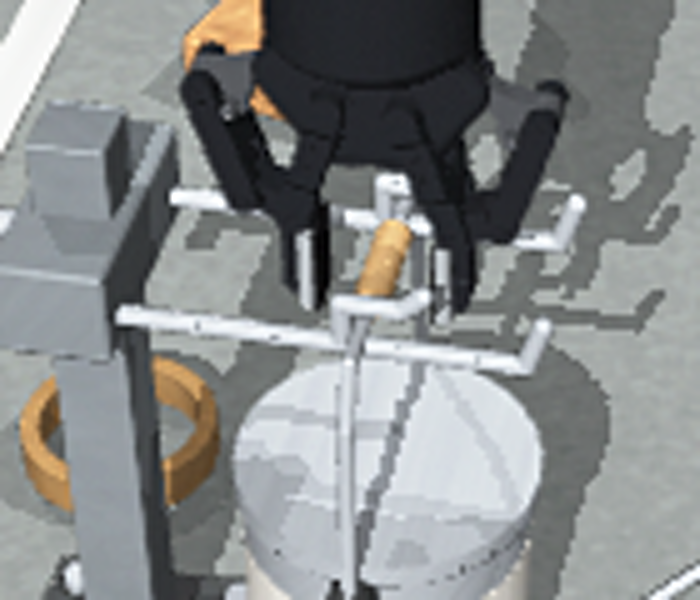

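```bash
python3 -m creep '[[[-0.003,0,0,0,0,0,0.5],[-0.006,0,0,0,0,0,0.5],[-0.01,0,0,0,0,0,0.5],[-0.012,0,0,0,0,0,0.5],[-0.015,0,0,0,0,0,0.5],[-0.02,0,0,0,0,0,0.5],[-0.02,0,0,0,0,0,0.5],[-0.02,0,0,0,0,0,0.5],[-0.02,0,0,0,0,0,0.5],[-0.01,0,0,0,0,0,0.5],[-0.005,0,0,0,0,0,0.5],[0,0,0,0,0,0,0.5],[0,0,0,0,0,0,0.5],[0,0,0,0,0,0,0.5],[0,0,0,0,0,0,0.5],[0,0,0,0,0,0,0.5],[0,0,0,0,0,0,0.5],[0,0,0,0,0,0,0.5],[0,0,0,0,0,0,0.5]]]'; python3 - <<'E'
from h import *
for i in range(2):
    im=viewer.read_camera("side")[:,:,::-1]
    a=im if not i else cv2.absdiff(im,a)
    if not i: cv2.imwrite("pics/side10.png",cv2.resize(im[180:400,180:400],None,fx=2.7,fy=2.7,interpolation=cv2.INTER_CUBIC))
print(a[200:400,180:400].max(),a[200:400,180:400].mean())
im=viewer.read_camera("top")[:,:,::-1]; cv2.imwrite("pics/top10.png",im)
print(sensors.observe()["clock"])
E
```

```text
clock: 33.95
tcp_pos: [0.5989, 0.1098, 0.3619]
tcp_rot: [0.476, 0.523, 0.476, -0.523]
wrist_force: [0.9, -0.5, 0.4]
gripper_width: 0.501
27 0.5725833333333333
34.1
```

View pics/side10.png

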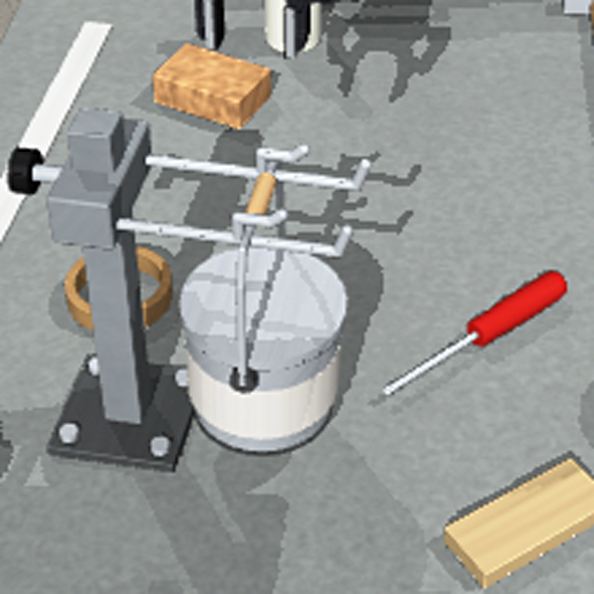

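View pics/top10.png

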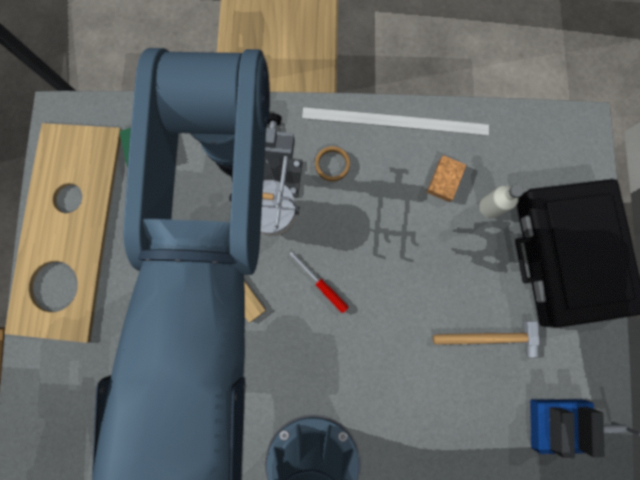

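```bash
python3 -m creep '[[[0,0,0,0,0,0,0.5],[0,0,0,0,0,0,0.5],[0,0,0,0,0,0,0.5],[0,0,0,0,0,0,0.5],[0,0,0,0,0,0,0.5],[0,0,0,0,0,0,0.5],[0,0,0,0,0,0,0.5],[0,0,0,0,0,0,0.5],[0,0,0,0,0,0,0.5],[0,0,0,0,0,0,0.5]]]' | head -1; python3 - <<'E'
from h import *
f=[]
for i in range(5): f.append(viewer.read_camera("side").astype(float)[:,:,::-1])
for g in f[1:]:
    d=np.abs(cv2.GaussianBlur(g-f[0],(0,0),1.5)); print(d[240:350,245:310].max(), d[280:340,330:400].max())
im=f[-1].astype(np.uint8)
cv2.imwrite("pics/side11.png",cv2.resize(im[220:290,220:320],None,fx=7,fy=7,interpolation=cv2.INTER_CUBIC))
E
```

```text
clock: 35.1
0.5867752168737266 0.4868519484231421
0.5250850630773449 0.5033368060503587
0.5119857393543361 0.5396223389055621
0.5519380913957909 0.45846281369141034
```

View pics/side11.png

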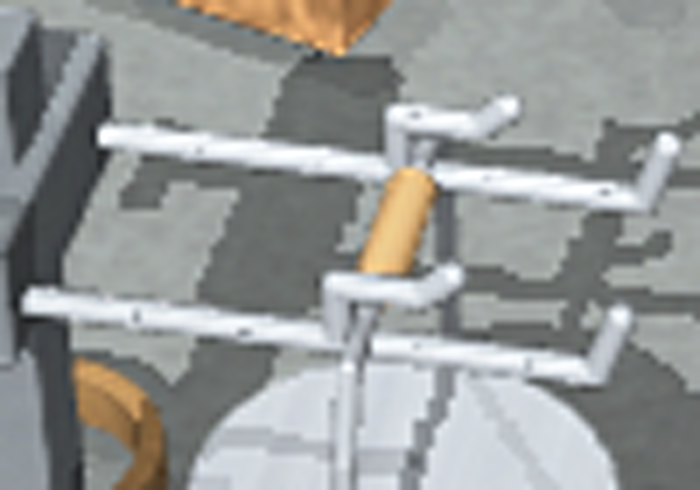

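```bash
python3 -c "
from station import ctrl
print(ctrl.hand_in())"
```

```text
the job is handed in; nothing more can be done
None
```

The pail is hanging by its bail on the two-pronged hook, fully back against the stops and under the keepers. I handed the job in at about 35 s of the 72 s; `hand_in()` gives no verdict.

- **Swing-up:** I pinched the wooden grip and swung the bail upright with the pail still standing. Partway up I briefly pushed sideways with about 3.7 N and backed off. From the grip's measured positions, the pail moved by less than 1 mm.
- **Landing on the prongs:** I carried the pail in from the front and felt for the prongs. Contact came about 2 mm above nominal height. The first press was about 10 N, and I backed off until the prongs carried most of the weight.
- **Slide home:** The bar slid back still resting on the prongs and met the stops 2.4 mm before the camera estimate. That matches an offset I had already seen in the side camera. The push there peaked at about 12 N, with about 10 N down, both under the 25 N limit. I eased it to about 5 N before opening the fingers.

**Last checks:**
- **Wrist force:** it was about zero after release, and the gripper is 12 cm above the bail.
- **Stillness:** five side pictures show no change beyond camera noise, so the pail hangs still.
- **Seating:** the crossbar lies against both back stops. At the far stop this is only good to about a pixel (just under 2 mm).
- **Other things on the bench:** the ones visible look unmoved by eye. In the last top picture the arm hid the stain can and part of the offcut, so I could not fully check those two there. The arm never worked near them.

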